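Move an oatcake into the contact press with a cake lifter and close the press

ROBOT

A 7-joint arm with a two-finger parallel gripper is mounted at the origin on a cart in front of the work surface, level with it; the furniture and walls round the work are solid. World frame = base frame: x ahead of the robot, y to its left, z up, the work surface at z = 0. Lengths are in m, angles in rad, forces in N, time in s.
With the tool pointing down it reaches from about 0.4 to 0.875 m from the base axis. Payload 6.5 kg.
Tool frame: the origin (TCP) lies at the very end of the fingers, on their centre line; the grasp point (between the pads) lies 19 mm behind it (robot.grip_point_offset is the distance from the TCP to the grasp point, in m); z points along the fingers, y is the line along which they close (so a half turn about z gives the same grasp; the last joint's range is limited). The gripper opens to 88 mm and grips with 3 to 60 N. Pads are 18 mm wide; open, the fingers measure 123 mm over their backs; the gripper's body (75 mm by 187 mm) begins 45 mm behind the grasp point.
Start: joints at [1.092, 0.536, -0.004, 1.538, 0.003, 1.067, -0.071], TCP at [0.261, -0.595, 0.239] pointing down, gripper open.
Joint ranges: [-2.7, 2.7], [-0.37, 2.16], [-1.27, 1.26], [0.24, 2.4], [-1.31, 4.45], [0.19, 1.91], [-2.76, 2.76]. Speed limits (rad/s): [2.39, 2.39, 3.14, 3.14, 3.14, 3.14, 3.14].

INTERFACE

Orientations are given as [roll, pitch, yaw] about the fixed x, y, z axes, in that order (R = Rz(yaw) Ry(pitch) Rx(roll)).
In Python, from plant import robot, snapshot, camera_model, spotter gives the robot as it stands. The module is installed in compiled form; this text tells all that it offers.
- The arm moves only by the tool drive_tool, never from a script. Its argument "moves" is a list that holds one entry, the list of rows, each a list of 5 numbers: the shift along the tool's x, y, z in m, then the turn about the tool's z in rad, then the closure, from 0 (fully open) to 1 (shut). A call has 1 to 8 rows; each row is the pose to reach, as a shift and turn from the pose commanded when the call began, along the tool's axes at that moment; what a row does not reach only later rows make up. A row lasts 1/8 s, in which the tool goes at most 62.5 mm and 10.7 degrees, less where a joint would pass 70% of its speed; a pose out of reach is approached as far as the arm can. A call with a gripper value outside its range is refused whole. The fingers move at their own pace and stop on an object; "grip_force" is the grip in N (left out, the last holds). Time passes only in rows, so rows that repeat a pose let the fingers close. It gives the time, the measured TCP pose, the force, the opening and the grip force at its end, in the units of the state.
- robot.sense(): the state, without advancing time (a new reading comes with each control period).
- snapshot(name): name is "side" or "top" or "wrist"; returns the picture (400x640x3 uint8, red, green, blue); there is no depth.
- camera_model(name): a dict with "fovy" (degrees; the focal length in pixels is half the picture's height over the tangent of half this angle, whatever the lens; pixels are square), "cx", "cy" (the principal point, pixels), "eye" and "rotation" of the camera in the world. Camera axes: x right, y up, looking along -z (the intrinsics and any distortion apply to the point x, -y, -z); pixel columns grow to the right and rows downward; lengths in m; the calibration is good to about 2 mm. The wrist camera is an equidistant fisheye: a pixel r from the principal point sees the ray r / f radians off the axis. A picture is of the moment at which its call begins: read the wrist's pose just before it. camera_model takes no time and is no camera call; for the wrist camera it gives the pose at the moment of the call.
- robot.close_job(): hands the job in; it is judged then, once.
Trained networks look in the newest picture that a camera, given by its name, has taken for a name from the list of things; names that differ only in an ending like _2 or _b are one class to them, and where a whole thing is asked for, a point or a joint stands for the part that bears it (a point fixed in the world has none). Each returns a list of dicts, best first, with "conf" (0 to 1); they miss things now and then, are a little off and sometimes report something else, mostly with a low value. They report only what shows in the picture. A call takes as long as a camera call. They do not tell look-alikes from the thing itself.
- spotter.search_frame(camera, thing): "at" ([column, row] in pixels, amid what is visible of it).
- spotter.masks_of(camera, thing): "pixels" (400x640 bool, what is visible of it) and "at" ([column, row] in pixels, amid what is visible of it).
The state is a dict: "time": time; "joints": joint angles; "qd": joint speeds; "joint_torque": joint torques, N m; "eef_pos": TCP position; "orientation": TCP orientation; "contact_force": force on the tool from outside, world axes, zero at the start; "moment": the same for the moment, N m; "finger_gap": opening from 0.0 (shut) to 1.0 (fully open); "grasp_force": force on a finger pad.
Only numpy, scipy, OpenCV 4.12 (cv2) and the standard library are available. Lean on these libraries where they do the work, as an engineer would, in place of code of your own. Each camera call takes 0.05 s, during which the arm holds its last target. There are 200 camera calls.

TASK

Pick up the cake lifter by its handle, slide its blade under the round oatcake on the baking sheet, and carry the oatcake on it to the middle of the press's lower plate; do not touch the oatcake with the fingers or drop it. Take the lifter out from under it and put the lifter back down on a table, standing level as before. Then push the press's heavy top down until it is fully shut, slowly, without slamming it.

Things in the scene. Friction and masses are not known exactly. Their poses are not given: they have to be found in the camera images.
- oatcake: Loose, rigid, flat round oatcake, pale brown, 100 mm across, 16 mm thick, about 90 g. Origin: centre of its underside, z up. The flat underside is only 74 mm across; a bevel rises from it to full width at 8 mm height, so a thin blade gets under the edge. Pushed, it slides (friction about 0.6) until it meets the baking sheet's raised back edge, and then rides up on the blade.
- baking_sheet: Fixed dark steel sheet, 200 mm (x) by 180 mm (y), floor 4 mm thick, on the table. Origin: centre of its underside; x points away from the robot to the only raised edge, at the back: inner face at x = +96 mm, top 23 mm above the table. Front and sides are open: a blade enters from the front along +x.
- cake_lifter: Loose steel lifter, 180 g, stands level on its blade and on a thin leg at the handle's butt (x -172 mm). Origin: centre of the blade's underside; x points from handle to blade, z up. Flat blade x -50..50, y -42..42 mm, 2.5 mm thick. A 24 mm wide neck rises at its rear, x -50, to a level black handle: x -166..-62 mm, 22 mm wide (y), 24 mm high, centre 55 mm above the blade's underside.
- lifter_grip (a point): Point to grasp the lifter: middle of the black handle, 110 mm behind the blade's centre (x = -110 mm) and 55 mm above the blade's underside; axes as the lifter's. Close the fingers across its 22 mm width (y) from above.
- lifter_tip (a point): Middle of the blade's front edge, on its underside, 50 mm ahead of the lifter's origin; axes as the lifter's. The blade is polished (friction about 0.18): the oatcake stays on it when carried level, starts to slide off at about 10 degrees of tip, and slides off forward when tipped 20 degrees front-down.
- press: Fixed steel contact press: base 200 mm square with a dark lower plate, and a top hinged at the back. Origin: centre of its underside, on the table; its front faces -x (roughly the robot), x points to the hinge. Hinge blocks at the back (x 77..103, |y| 60..90 mm) are 90 mm high; a bar between them (x 73..83 mm) is 58 mm high. Open at front and sides.
- plate_center (a point): Centre of the top face of the press's lower plate, at (-10, 0, 45) mm in the press's frame, axes as the press's. The flat dark plate is 160 mm (x) by 170 mm (y), friction about 0.6.
- press_top (a joint): Hinge of the press's top, rad: 0 shut (level, underside 23 mm above the lower plate), 1.4 to 1.65 (upright) at the start. Axis along the press's y. A stiff hinge (friction about 1.1 N m, some damping) keeps the top, about 0.75 kg, wherever it is left, so it must be pushed all the way, with 3 to 10 N near its free edge.
- press_hinge (a point): Point on the hinge axis, mid-width, at (90, 0, 80) mm in the press's frame. When shut the top is a slab from 20 to 180 mm in front of this axis, 170 mm wide, its outer (upper) face 18 mm above the axis and its underside 12 mm below.
- press_handle (a point): Centre of the black handle bar on the top's free edge: 16 mm thick, 124 mm long along y, 204 mm from the hinge axis and 5 mm on the outer side of it; moves with the top (x, y, z axes equal the press's when shut). A gap of 16 mm lies between bar and slab.
Mind the look-alikes: they are no part of the job. Several things have the shape of the oatcake; the one meant has the colours described above.

How it is judged:
By the outcome, as a careful person would: the job done as asked, in the order asked, and still so for the second after the job is handed in, with the robot touching nothing.
It also fails if it takes over 72 s, if anything falls off the work surface, if the arm or the gripper's body presses on something with over 40 N, if the wrist force passes 120 N, or if a joint passes its speed limit or range.

## Working session

There is one attempt and no reset: what is moved stays moved. The work goes in short steps, Python scripts to look and compute and a tool call to move; the robot and the scene stay as the last step left them, time stands still between calls to the robot, and variables do not carry over. Pictures are saved under pics/ and viewed, at most 10 in all, crops included, and the job is handed in when it is done.

Besides the shell and the picture viewer there is one more tool, called after "Emit:" as name(argument=value, ...) on one line, values as JSON. drive_tool: Moves the arm, as the interface text tells. Its arguments: {"type":"object","properties":{"moves":{"type":"array"},"grip_force":{"type":"number"}},"required":["moves"]}

```bash
mkdir -p pics; ls; cat > h.py <<'E'
import numpy as np, cv2
from plant import robot, snapshot, camera_model, spotter
from scipy.spatial.transform import Rotation as R
def save(n,im): cv2.imwrite('pics/'+n+'.png',im[:,:,::-1])
def ray(cam,px):
    m=camera_model(cam); f=200/np.tan(np.radians(m['fovy'])/2)
    u=(px[0]-m['cx']); v=(px[1]-m['cy'])
    if cam=='wrist':
        r=np.hypot(u,v)+1e-9; th=r/f
        d=np.array([u/r*np.sin(th),-v/r*np.sin(th),-np.cos(th)])
    else: d=np.array([u/f,-v/f,-1.])
    return np.array(m['eye']),np.array(m['rotation']).reshape(3,3)@d
def onz(cam,px,z):
    e,d=ray(cam,px); return e+d*(z-e[2])/d[2]
def proj(cam,P):
    m=camera_model(cam); f=200/np.tan(np.radians(m['fovy'])/2)
    c=np.array(m['rotation']).reshape(3,3).T@(np.array(P)-np.array(m['eye']))
    if cam=='wrist':
        th=np.arctan2(np.hypot(c[0],c[1]),-c[2]); a=np.arctan2(-c[1],c[0]); return np.array([m['cx']+f*th*np.cos(a),m['cy']+f*th*np.sin(a)])
    return np.array([m['cx']+f*c[0]/-c[2],m['cy']-f*c[1]/-c[2]])
E
python3 - <<'E'
from h import *
np.set_printoptions(precision=3,suppress=True)
for c in ['top','side']:
    im=snapshot(c); save(c+'0',im); m=camera_model(c); print(c,{k:np.round(v,3) if not isinstance(v,str) else v for k,v in m.items()})
    for t in ['oatcake','baking_sheet','cake_lifter','press','press_handle','plate_center','lifter_grip']:
        try: print(t,[(np.round(d['at']).tolist(),round(d['conf'],2)) for d in spotter.search_frame(c,t)])
        except Exception as e: print(t,e)
s=robot.sense(); print(s['eef_pos'],s['orientation'],s['time'])
E
```

```text
pics
top {'fovy': np.float64(54.852), 'cx': np.float64(323.126), 'cy': np.float64(204.235), 'eye': array([0.409, 0.184, 1.521]), 'rotation': array([ 0.089,  0.013, -1.563])}
oatcake [([203.0, 207.0], 0.6)]
baking_sheet [([290.0, 204.0], 0.55)]
cake_lifter [([442.0, 223.0], 0.62)]
press [([362.0, 190.0], 0.98)]
press_handle [([368.0, 166.0], 0.69)]
plate_center [([360.0, 190.0], 0.81)]
lifter_grip [([443.0, 221.0], 0.64)]
side {'fovy': np.float64(47.658), 'cx': np.float64(319.189), 'cy': np.float64(205.257), 'eye': array([0.328, 1.726, 0.847]), 'rotation': array([ 1.121,  0.01 , -3.02 ])}
oatcake [([309.0, 249.0], 0.88), ([298.0, 305.0], 0.61)]
baking_sheet [([308.0, 258.0], 0.86)]
cake_lifter [([346.0, 176.0], 0.54), ([288.0, 171.0], 0.22)]
press [([307.0, 201.0], 0.78), ([311.0, 259.0], 0.64)]
press_handle [([290.0, 172.0], 0.98), ([309.0, 258.0], 0.36)]
plate_center [([306.0, 203.0], 0.73)]
lifter_grip [([345.0, 181.0], 0.88)]
[ 0.261 -0.595  0.239] [3.142 0.    0.413] 0.8
```

View pictures.

```bash
sed -i "s/np.array(m\['rotation'\]).reshape(3,3)/R.from_euler('xyz',m['rotation']).as_matrix()/" h.py
python3 - <<'E'
from h import *
t=cv2.imread('pics/top0.png'); s=cv2.imread('pics/side0.png')
c=t[130:290,130:530]; cv2.imwrite('pics/a1.png',cv2.resize(c,(800,320),interpolation=cv2.INTER_CUBIC))
c2=s[120:330,180:460]; cv2.imwrite('pics/a2.png',cv2.resize(c2,(784,588),interpolation=cv2.INTER_CUBIC))
for n,px,z in [('sheet',(290,204),0),('press',(362,190),.05),('lifter',(442,223),.03),('cake',(203,207),.01)]: print(n,np.round(onz('top',px,z),3))
for n,px,z in [('sheet',(308,258),0),('press',(306,203),.045),('lifter',(346,176),.03),('cake',(309,249),.012),('c2',(298,305),.012)]: print(n,np.round(onz('side',px,z),3))
E
```

```text
sheet [0.545 0.336 0.   ]
press [0.596 0.055 0.05 ]
lifter [ 0.473 -0.254  0.03 ]
cake [0.53  0.679 0.01 ]
sheet [0.536 0.407 0.   ]
press [0.594 0.062 0.045]
lifter [ 0.452 -0.285  0.03 ]
cake [0.538 0.367 0.012]
c2 [0.526 0.68  0.012]
```

View pics/a1.png

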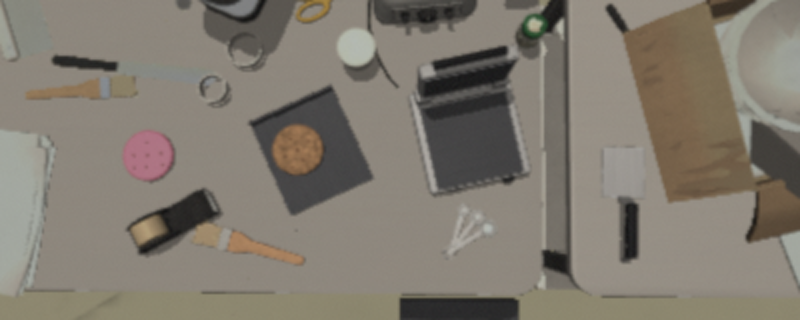

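View pics/a2.png

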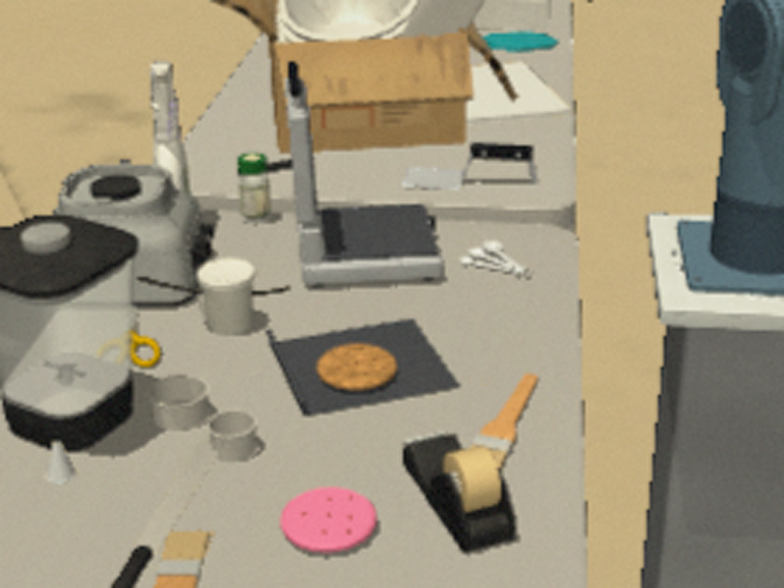

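The two candidates for the oatcake are the brown disc on the dark sheet at top px (279,204) / side (308,251), and the pink disc with holes at top (204,207) / side (298,305). The brown one matches the description in both colour and place; the crop above shows it enlarged. The lifter is on the right-hand table, with its blade at top (441,216), its handle at (444,245), and a box beside it at about (475,180). The press is at (365,197), open and upright.

```bash
python3 - <<'E'
from h import *
np.set_printoptions(precision=3,suppress=True)
im=cv2.imread('pics/top0.png'); 
hsv=cv2.cvtColor(im,cv2.COLOR_BGR2HSV).astype(int)
def comp(mask,seed,nm,z):
    n,l=cv2.connectedComponents(mask.astype(np.uint8)); k=l[seed[1],seed[0]]
    p=np.argwhere(l==k)[:,::-1].astype(np.float32)
    w=np.array([onz('top',q,z)[:2] for q in p]).astype(np.float32)
    print(nm,k,len(p),'mean',w.mean(0),'rect',cv2.minAreaRect(w),'\n',cv2.boxPoints(cv2.minAreaRect(w)))
V=hsv[...,2]
print([hsv[y,x].tolist() for x,y in [(279,204),(300,215),(445,245),(441,216),(367,197),(480,180)]])
cake=(hsv[...,1]>110)&(hsv[...,0]<20)
comp(cake,(279,204),'cake',.02)
comp((V<85)|cake,(300,215),'sheet',.004)
comp(V<80,(445,245),'handle',.067)
comp(V<85,(367,200),'plate',.045)
for n,px,z in [('bladeTL',(431,203),0),('bladeTR',(452,204),0),('bladeBL',(431,229),0),('bladeBR',(451,229),0),('boxfrontL',(464,230),0.06),('boxTL',(442,146),.06),('boxFR',(506,226),.06)]: print(n,onz('top',px,z))
for n,px in [('boxside', (180+275/2.8,120+100/2.8)),('boxsideBot',(180+280/2.8,120+150/2.8)),('r',(180+465/2.8,120+140/2.8)),('rt',(180+470/2.8,120+92/2.8))]: print(n,onz('side',px,0))
E
```

```text
[[14, 119, 137], [0, 0, 69], [150, 15, 35], [17, 15, 156], [165, 7, 69], [18, 84, 124]]
cake 17 448 mean [0.541 0.38 ] rect ((0.5417267084121704, 0.38039103150367737), (0.09218533337116241, 0.0884205773472786), 45.703182220458984) 
 [[0.478 0.378]
 [0.541 0.317]
 [0.606 0.383]
 [0.542 0.444]]
sheet 60 2158 mean [0.542 0.354] rect ((0.5422576069831848, 0.35491517186164856), (0.201888769865036, 0.17677249014377594), 25.425212860107422) 
 [[0.413 0.391]
 [0.489 0.232]
 [0.671 0.318]
 [0.595 0.478]]
handle 52 199 mean [ 0.388 -0.252] rect ((0.3868563175201416, -0.2526369094848633), (0.025788893923163414, 0.10897620767354965), 86.7080307006836) 
 [[ 0.332 -0.262]
 [ 0.441 -0.269]
 [ 0.442 -0.243]
 [ 0.333 -0.237]]Traceback (most recent call last):
  File "<stdin>", line 16, in <module>
  File "<stdin>", line 8, in comp
  File "h.py", line 14, in onz
    e,d=ray(cam,px); return e+d*(z-e[2])/d[2]
        ~~~^^^^^^^^
  File "h.py", line 6, in ray
    m=camera_model(cam); f=200/np.tan(np.radians(m['fovy'])/2)
ValueError: time passes only in moves, steps and waits
```

```bash
sed -i 's/^from scipy/_c={}\n_cm=camera_model\ndef camera_model(n):\n    if n not in _c: _c[n]=_cm(n)\n    return _c[n]\nfrom scipy/' h.py; python3 - <<'E'
from h import *
np.set_printoptions(precision=3,suppress=True)
im=cv2.imread('pics/top0.png'); 
hsv=cv2.cvtColor(im,cv2.COLOR_BGR2HSV).astype(int)
V=hsv[...,2]
def comp(mask,seed,nm,z):
    n,l=cv2.connectedComponents(mask.astype(np.uint8)); k=l[seed[1],seed[0]]
    p=np.argwhere(l==k)[:,::-1].astype(np.float32)
    w=np.array([onz('top',q,z)[:2] for q in p]).astype(np.float32)
    print(nm,k,len(p),'mean',w.mean(0),'rect',cv2.minAreaRect(w),'\n',cv2.boxPoints(cv2.minAreaRect(w)))
comp(V<85,(367,200),'plate',.045)
for n,px,z in [('bladeTL',(431,203),0),('bladeTR',(452,204),0),('bladeBL',(431,229),0),('bladeBR',(451,229),0),('boxfrontL',(464,230),0.06),('boxTL',(442,146),.06),('boxFR',(506,226),.06)]: print(n,onz('top',px,z))
for n,px in [('boxside', (180+275/2.8,120+100/2.8)),('boxsideBot',(180+280/2.8,120+150/2.8)),('r',(180+465/2.8,120+140/2.8)),('rt',(180+470/2.8,120+92/2.8))]: print(n,onz('side',px,0))
d=[robot.sense()[k] for k in('time','eef_pos','orientation')];print(d)
E
```

```text
plate 42 2390 mean [0.587 0.044] rect ((0.5863136649131775, 0.037123024463653564), (0.23509769141674042, 0.1971568614244461), 9.177130699157715) 
 [[ 0.455  0.116]
 [ 0.486 -0.079]
 [ 0.718 -0.041]
 [ 0.687  0.153]]
bladeTL [ 0.553 -0.221  0.   ]
bladeTR [ 0.549 -0.304  0.   ]
bladeBL [ 0.45  -0.219  0.   ]
bladeBR [ 0.451 -0.298  0.   ]
boxfrontL [ 0.446 -0.327  0.06 ]
boxTL [ 0.767 -0.251  0.06 ]
boxFR [ 0.462 -0.485  0.06 ]
boxside [ 0.853 -0.623  0.   ]
boxsideBot [ 0.79 -0.36  0.  ]
r [ 0.462 -0.441  0.   ]
rt [ 0.47  -0.706 -0.   ]
[0.8, array([ 0.261, -0.595,  0.239]), array([3.142, 0.   , 0.413])]
```

Emit:
drive_tool(moves=[[[0.03,-0.03,0,0.05,0],[0.07,-0.073,0,0.15,0],[0.11,-0.115,0,0.25,0],[0.15,-0.156,0,0.35,0],[0.19,-0.198,0,0.43,0],[0.23,-0.239,0,0.47,0],[0.253,-0.263,0.02,0.47,0],[0.253,-0.263,0.02,0.47,0]]])

```text
time: 1.8
eef_pos: [0.3873, -0.2501, 0.2179]
orientation: [-3.14, 0.002, -0.052]
contact_force: [-1.1, -0.9, 0.3]
finger_gap: 0.997
grasp_force: 0.0
```

```bash
python3 - <<'E'
from h import *
np.set_printoptions(precision=3,suppress=True)
m=camera_model('wrist');im=snapshot('wrist'); save('w1',im); print(m)
cv2.imwrite('pics/w1b.png',cv2.resize(im[:,:,::-1],(800,500)))
for t in ['cake_lifter','lifter_grip']: print(t,[(np.round(d['at']).tolist(),round(d['conf'],2)) for d in spotter.search_frame('wrist',t)])
for P in [(.387,-.253,.067),(.497,-.258,0),(.547,-.258,0)]: print(proj('wrist',P))
d=[robot.sense()[k] for k in('time','eef_pos','orientation')];print(d)
E
```

```text
{'fovy': 65.70646984690485, 'cx': 322.33694404367196, 'cy': 198.36601689102397, 'eye': array([ 0.459, -0.254,  0.363]), 'rotation': array([-0.28 ,  0.002, -1.622])}
cake_lifter [([330.0, 86.0], 0.95)]
lifter_grip [([328.0, 93.0], 0.95)]
[325.835 185.386]
[324.859  79.07 ]
[322.619  37.762]
[1.95, array([ 0.387, -0.254,  0.219]), array([ 3.141, -0.   , -0.059])]
```

View pics/w1b.png

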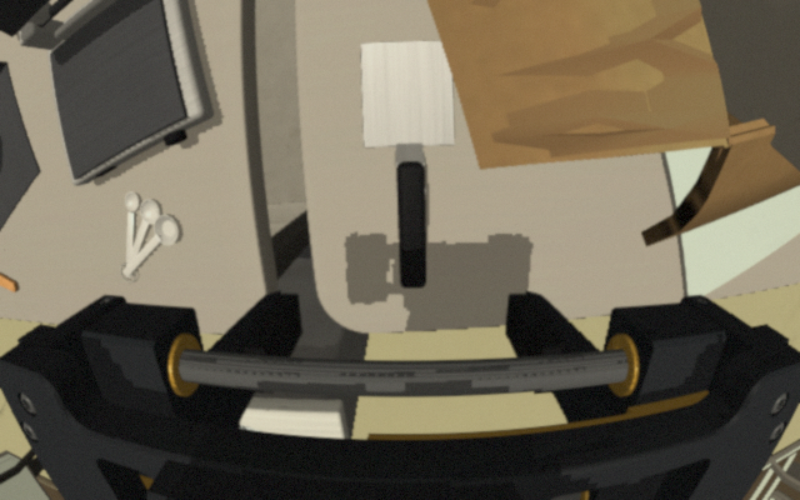

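```bash
python3 - <<'E'
from h import *
np.set_printoptions(precision=3,suppress=True)
s=1.25
for n,px,z in [('hmid',(413,224),.067),('hfront',(411,162),.067),('hback',(414,288),.067),('bFL',(362,43),.0025),('bBL',(365,147),.0025),('bBR',(455,147),.0025),('boxc',(480,168),.09),('boxm',(455,82),.09),('boxm0',(455,82),.0),('tableL',(297,60),0),('tabR',(262,200),0)]: print(n,onz('wrist',(px[0]/s,px[1]/s),z))
E
```

```text
hmid [ 0.392 -0.262  0.067]
hfront [ 0.441 -0.263  0.067]
hback [ 0.339 -0.26   0.067]
bFL [ 0.554 -0.226  0.003]
bBL [ 0.454 -0.223  0.003]
bBR [ 0.45  -0.306  0.003]
boxc [ 0.436 -0.312  0.09 ]
boxm [ 0.498 -0.297  0.09 ]
boxm0 [ 0.511 -0.31   0.   ]
tableL [ 0.545 -0.163  0.   ]
tabR [ 0.412 -0.115  0.   ]
```

Emit:
drive_tool(moves=[[[-0.002,0.008,0.03,-0.027,0.2],[-0.002,0.008,0.08,-0.027,0.3],[-0.002,0.008,0.13,-0.027,0.3],[-0.002,0.008,0.165,-0.027,0.3],[-0.002,0.008,0.182,-0.027,0.3],[-0.002,0.008,0.182,-0.027,0.6],[-0.002,0.008,0.182,-0.027,1.0],[-0.002,0.008,0.182,-0.027,1.0]]], grip_force=60)

```text
time: 2.95
eef_pos: [0.3851, -0.2617, 0.0377]
orientation: [3.14, -0.002, -0.031]
contact_force: [0.2, 0.2, 0.7]
finger_gap: 0.383
grasp_force: 0.0
```

Emit:
drive_tool(moves=[[[0,0,0,0,1],[0,0,0,0,1]]])

```text
time: 3.2
eef_pos: [0.3849, -0.2612, 0.0373]
orientation: [3.141, -0.001, -0.03]
contact_force: [-0.5, -0.5, 3.8]
finger_gap: 0.247
grasp_force: 59.3
```

Emit:
drive_tool(moves=[[[0,0,-0.006,0,1],[0,-0.01,-0.01,0,1],[0,-0.035,-0.012,0,1],[0,-0.06,-0.03,0,1],[0,-0.08,-0.07,0,1],[0.01,-0.11,-0.11,0,1],[0.015,-0.14,-0.133,0,1],[0.02,-0.18,-0.133,0,1]]])

```text
time: 4.2
eef_pos: [0.411, -0.0805, 0.1716]
orientation: [3.141, -0.004, -0.031]
contact_force: [-1.3, 0.3, -2.3]
finger_gap: 0.241
grasp_force: 59.3
```

Emit:
drive_tool(moves=[[[0.003,-0.05,0,0,1],[0.007,-0.105,0,-0.05,1],[0,-0.165,0,-0.14,1],[-0.007,-0.22,0,-0.24,1],[-0.028,-0.27,0,-0.34,1],[-0.055,-0.319,0,-0.43,1],[-0.085,-0.362,0.0,-0.473,1],[-0.085,-0.362,0.0,-0.473,1]]])

```text
time: 5.2
eef_pos: [0.3326, 0.2864, 0.1699]
orientation: [-3.14, 0.0, 0.451]
contact_force: [-0.1, 0.6, -1.7]
finger_gap: 0.242
grasp_force: 59.3
```

```bash
python3 - <<'E'
from h import *
np.set_printoptions(precision=3,suppress=True)
m=camera_model('wrist');im=snapshot('wrist'); save('w2',im)
cv2.imwrite('pics/w2b.png',cv2.resize(im[:,:,::-1],(800,500)))
print([(np.round(d['at']).tolist(),round(d['conf'],2)) for d in spotter.search_frame('wrist','oatcake')])
s=robot.sense();print([s[k] for k in('time','eef_pos','orientation')])
hsv=cv2.cvtColor(im,cv2.COLOR_RGB2HSV).astype(int)
mk=((hsv[...,1]>110)&(hsv[...,0]<22)).astype(np.uint8)
n,l,st,c=cv2.connectedComponentsWithStats(mk)
for i in range(1,n):
    if st[i,4]>300:
        w=np.array([onz('wrist',p[::-1],.02)[:2] for p in np.argwhere(l==i)]); print(st[i],c[i],'mean',w.mean(0),w.min(0),w.max(0))
E
```

```text
[([624.0, 10.0], 0.19)]
[5.3, array([0.335, 0.283, 0.17 ]), array([3.141, 0.001, 0.444])]
[  26    0   51   44 1347] [49.019 18.235] mean [0.385 0.709] [0.346 0.646] [0.415 0.77 ]
[106  29  38  45 649] [124.481  49.937] mean [0.378 0.547] [0.354 0.524] [0.401 0.572]
[ 139   59  112  102 2980] [190.457 107.923] mean [0.348 0.442] [0.32  0.364] [0.382 0.51 ]
[246 272  17  59 541] [253.381 301.348] mean [0.173 0.298] [0.131 0.279] [0.213 0.313]
[382 273  17  57 533] [391.285 301.251] mean [0.243 0.154] [0.205 0.13 ] [0.277 0.18 ]
[ 168  330  315   24 2245] [347.106 343.467] mean [0.158 0.166] [ 0.04  -0.008] [0.246 0.385]
```

View pics/w2b.png

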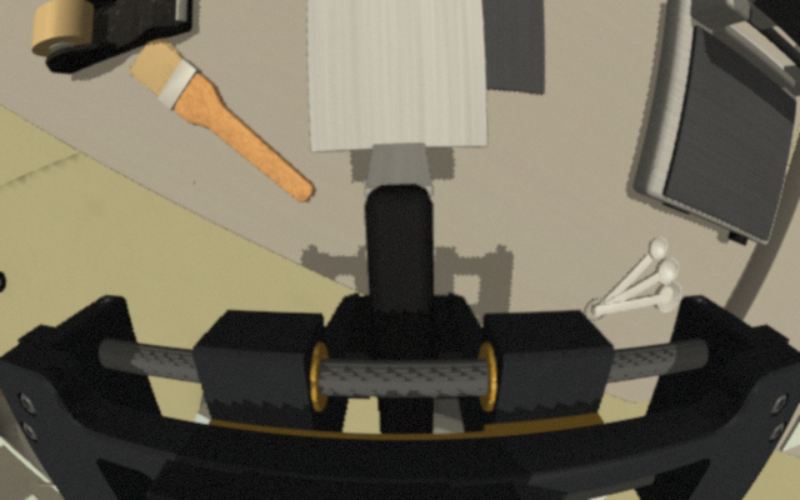

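```bash
python3 - <<'E'
from h import *
np.set_printoptions(precision=3,suppress=True)
im=snapshot('side'); save('s2',im)
hsv=cv2.cvtColor(im,cv2.COLOR_RGB2HSV).astype(int)
mk=((hsv[...,1]>110)&(hsv[...,0]<22)).astype(np.uint8)
n,l,st,c=cv2.connectedComponentsWithStats(mk)
for i in range(1,n):
    if st[i,4]>100 and abs(c[i][1]-240)<60: print(st[i],onz('side',c[i],.014))
x,y=290,205
cv2.imwrite('pics/s2b.png',cv2.resize(im[170:320,220:440,::-1],(792,540),interpolation=cv2.INTER_CUBIC))
# brush end
print(onz('wrist',(308/1.25,198/1.25),.008),onz('wrist',(300/1.25,203/1.25),.008))
# sheet corners by top0
E
```

```text
[293 243  29  16 374] [0.544 0.382 0.014]
[352 254  20  24 172] [0.347 0.46  0.014]
[0.326 0.363 0.008] [0.32  0.367 0.008]
```

View pics/s2b.png

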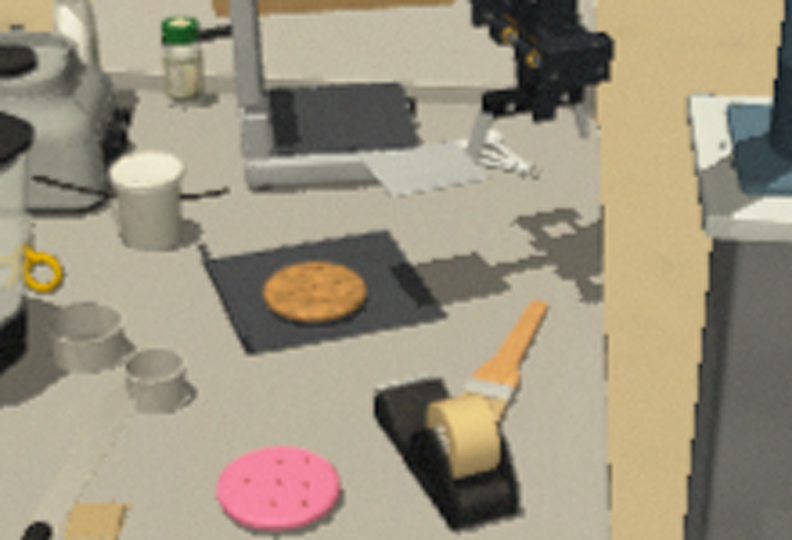

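The side crop shows the brown oatcake at side px (307,251), undisturbed. The lifter is held level above and in front of it, in line with it. The brush is clear of the blade's path.

Emit:
drive_tool(moves=[[[0,0,0.04,0,1],[0,0,0.08,0,1],[0,0,0.11,0,1],[0,0,0.124,0,1],[0,0,0.127,0,1],[0,0,0.128,0,1],[0,0,0.128,0,1]]])

```text
time: 6.22
eef_pos: [0.3365, 0.2832, 0.0425]
orientation: [-3.141, -0.002, 0.443]
contact_force: [-0.7, 0.1, -1.5]
finger_gap: 0.244
grasp_force: 59.3
```

Emit:
drive_tool(moves=[[[0,0,0.0005,0,1],[0,0,0.001,0,1],[0,0,0.001,0,1]]])

```text
time: 6.6
eef_pos: [0.3361, 0.283, 0.0409]
orientation: [-3.141, -0.0, 0.443]
contact_force: [-0.5, 0.9, -0.8]
finger_gap: 0.245
grasp_force: 59.3
```

Emit:
drive_tool(moves=[[[0.008,0,0,0,1],[0.02,0,0,0,1],[0.033,0,0,0,1],[0.046,0,0,0,1],[0.06,0,0,0,1],[0.073,0,0,0,1],[0.082,0,0,0,1],[0.09,0,0,0,1]]])

```text
time: 7.6
eef_pos: [0.4176, 0.3216, 0.0407]
orientation: [3.142, 0.0, 0.443]
contact_force: [-3.3, -1.6, 5.7]
finger_gap: 0.243
grasp_force: 59.3
```

```bash
cat >> h.py <<'E'
def cake(cam,z,near=(.57,.39),d=.12):
    im=snapshot(cam)
    hsv=cv2.cvtColor(im,cv2.COLOR_RGB2HSV).astype(int)
    mk=((hsv[...,1]>110)&(hsv[...,0]<22)).astype(np.uint8)
    n,l,st,c=cv2.connectedComponentsWithStats(mk)
    for i in range(1,n):
        P=onz(cam,c[i],z)[:2]
        if st[i,4]>60 and np.hypot(*(P-near))<d: print(cam,st[i],np.round(P,4))
    return im
E
python3 - <<'E'
from h import *
a=cake('top',.022); b=cake('side',.018)
save('t3',a);save('s3',b)
c=np.hstack([cv2.resize(a[150:260,220:340],(400,367),interpolation=3),cv2.resize(b[210:300,240:350],(400,327),interpolation=3)[:,:]] if 0 else [cv2.resize(a[150:260,230:340],(400,400),interpolation=3),cv2.resize(b[200:310,240:350],(400,400),interpolation=3)])
save('c3',c)
s=robot.sense();print([s[k] for k in('time','eef_pos','orientation','contact_force')])
E
```

```text
top [263 185  24  24 436] [0.5713 0.397 ]
side [284 244  28  17 381] [0.5727 0.3999]
[7.7, array([0.41859815, 0.32215939, 0.04086573]), array([-3.14110620e+00, -1.67031690e-03,  4.42413389e-01]), array([0.40117425, 0.02332932, 2.21215723])]
```

View pics/c3.png

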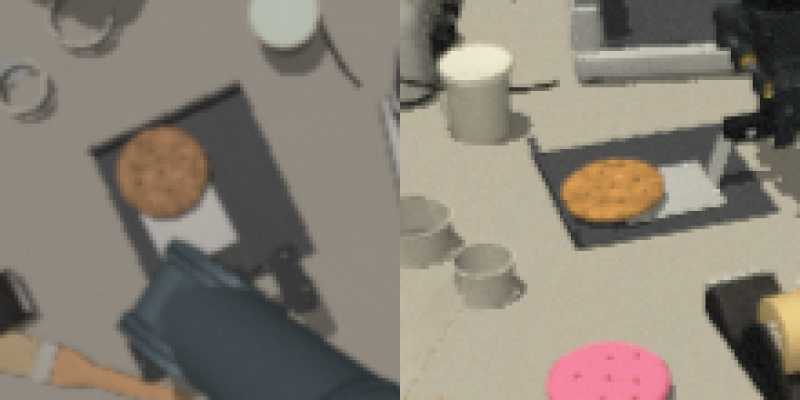

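Emit:
drive_tool(moves=[[[0.005,0,0,0,1],[0.011,0,0,0,1],[0.018,0,0,0,1],[0.024,0,0,0,1],[0.028,0,0,0,1],[0.028,0,0,0,1]]])

```text
time: 8.45
eef_pos: [0.443, 0.3337, 0.0408]
orientation: [-3.141, -0.001, 0.443]
contact_force: [-0.1, 0.4, 2.8]
finger_gap: 0.247
grasp_force: 59.3
```

```bash
python3 - <<'E'
from h import *
a=cake('top',.022); b=cake('side',.018)
s=robot.sense();print([s[k] for k in('time','eef_pos','orientation','contact_force')])
E
```

```text
top [263 185  24  23 430] [0.573  0.3969]
side [284 244  28  17 365] [0.5734 0.399 ]
[8.55, array([0.44297794, 0.33370449, 0.04077855]), array([-3.14133617e+00, -8.95589936e-04,  4.42854626e-01]), array([-0.16449622,  0.23615701,  2.92480483])]
```

Emit:
drive_tool(moves=[[[0,0,-0.002,0,1],[-0.002,0,-0.005,0,1],[-0.003,0,-0.009,0,1],[-0.003,0,-0.016,0,1],[-0.003,0,-0.025,0,1],[-0.003,0,-0.034,0,1],[-0.003,0,-0.04,0,1],[-0.003,0,-0.042,0,1]]])

```text
time: 9.55
eef_pos: [0.4401, 0.3323, 0.0833]
orientation: [-3.141, -0.001, 0.443]
contact_force: [0.5, -0.7, -2.7]
finger_gap: 0.24
grasp_force: 59.3
```

```bash
python3 - <<'E'
from h import *
a=cake('top',.065); b=cake('side',.058)
s=robot.sense();print([s[k] for k in('time','eef_pos','orientation','contact_force')])
t=cv2.imread('pics/top0.png')[140:240,320:420]
p=cv2.resize(t,(560,560),interpolation=3)
q=cv2.resize(b[185:285,240:340,::-1],(240,240),interpolation=3); z=np.zeros((560,240,3),np.uint8); z[:240]=q
cv2.imwrite('pics/p4.png',np.hstack([p,z]))
E
```

```text
top [261 185  25  24 443] [0.5684 0.3944]
side [285 234  28  17 362] [0.5689 0.4008]
[9.65, array([0.43986678, 0.33214254, 0.08286797]), array([-3.14156476e+00, -1.68109826e-04,  4.42782067e-01]), array([ 0.23755705,  0.68132546, -4.08533594])]
```

View pics/p4.png

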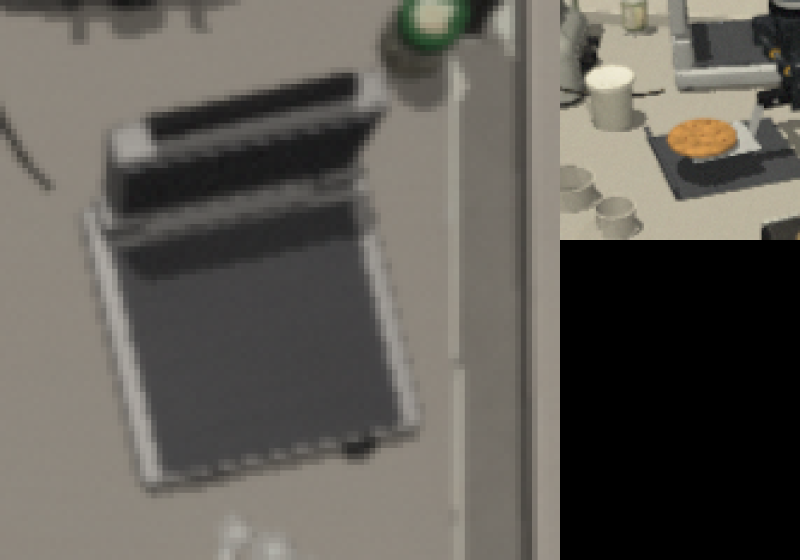

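```bash
python3 - <<'E'
from h import *
np.set_printoptions(precision=4,suppress=True)
f=lambda p,z: onz('top',(320+(p[0]+0)/5.6-.5+.09,140+p[1]/5.6-.5+.09),z)[:2]
FL,FR=f((155,475),.045),f((402,428),.045)
BL,BR=f((150,490),.03),f((418,430),.03)
L1=f((127,290),.045); R1=f((371,290),.045)
y=FL-FR; print('plate FL',FL,'FR',FR,'w',np.hypot(*y),'yaw',np.arctan2(-y[0],y[1]))
print('yawL',np.arctan2(*(L1-FL)[::-1]),'yawR',np.arctan2(*(R1-FR)[::-1]))
y=BL-BR; print('base',BL,BR,np.hypot(*y),np.arctan2(-y[0],y[1]))
for w in(.16,.2,.18): print((FL+FR)/2+.08*np.array([np.cos(w),np.sin(w)]))
# handle at top of upright lid
for px in ((150,128),(360,80)):
    print('lid top edge @.28',f(px,.28))
E
```

```text
plate FL [0.4638 0.1113] FR [ 0.4972 -0.0573] w 0.17183586782203325 yaw 0.19550141815544228
yawL 0.15287846675678576 yawR 0.21333310869735175
base [0.454  0.1139] [ 0.4968 -0.0708] 0.18958993358682655 0.22760997611379802
[0.5595 0.0397]
[0.5589 0.0429]
[0.5592 0.0413]
lid top edge @.28 [0.6571 0.1262]
lid top edge @.28 [0.6862 0.004 ]
```

The inset shows the oatcake lying level on the blade at about side px (299,243), clear of the sheet. In the top view, the front corners of the plate are at about (347,224) and (391,216). That puts the plate centre near (0.559, 0.042) with a yaw of about 0.195.

```bash
cat > plan.py <<'E'
import numpy as np
from scipy.interpolate import PchipInterpolator,CubicSpline
def plan(wp,n,ks=None,L=.144):
    wp=np.array(wp,float); k=np.linspace(0,1,len(wp)) if ks is None else ks
    sp=CubicSpline(k,wp,bc_type='natural')
    t=np.arange(n+1)/n; s=10*t**3-15*t**4+6*t**5
    P=sp(s); c=P[:,:2]+L*np.c_[np.cos(P[:,3]),np.sin(P[:,3])]
    a=np.diff(c,2,axis=0)*64; print('max acc',np.hypot(*a.T).max(),'acc z',abs(np.diff(P[:,2],2)*64).max(),'turn/row',abs(np.diff(P[:,3])).max(),'rmin',np.hypot(*P[:,:2].T).min())
    print('cake',np.round(c[::4],3).tolist())
    for i in range(0,n,8):
        o=P[i]; x=np.array([np.cos(o[3]),np.sin(o[3])]); y=np.array([x[1],-x[0]])
        print([[round(float((p-o)[:2]@x),4),round(float((p-o)[:2]@y),4),round(float(o[2]-p[2]),4),round(float(o[3]-p[3]),3),1] for p in P[i+1:i+9]])
E
python3 - <<'E'
from plan import *
plan([(.440,.332,.083,.443),(.41,.30,.14,.1),(.40,.25,.152,-.35),(.42,.20,.152,-.70),(.470,.147,.15,-.87)],32)
E
```

```text
max acc 0.22646750626821627 acc z 0.13686501880939872 turn/row 0.10668517312066558 rmin 0.46330158092556833
cake [[0.57, 0.394], [0.569, 0.389], [0.563, 0.365], [0.552, 0.304], [0.535, 0.201], [0.529, 0.115], [0.546, 0.065], [0.56, 0.041], [0.563, 0.037]]
[[-0.0, 0.0, -0.0001, 0.0, 1], [-0.0004, 0.0001, -0.0006, 0.003, 1], [-0.0012, 0.0003, -0.0019, 0.009, 1], [-0.0027, 0.0006, -0.0044, 0.02, 1], [-0.005, 0.0012, -0.0081, 0.037, 1], [-0.0082, 0.002, -0.0132, 0.061, 1], [-0.0123, 0.0031, -0.0197, 0.092, 1], [-0.0173, 0.0046, -0.0275, 0.131, 1]]
[[-0.0056, 0.0028, -0.0086, 0.048, 1], [-0.0117, 0.0065, -0.0175, 0.105, 1], [-0.0184, 0.0114, -0.0259, 0.173, 1], [-0.0252, 0.0179, -0.0327, 0.254, 1], [-0.0318, 0.0262, -0.0374, 0.348, 1], [-0.0379, 0.0361, -0.0401, 0.45, 1], [-0.0429, 0.0472, -0.0412, 0.557, 1], [-0.0466, 0.0589, -0.0415, 0.662, 1]]
[[0.0057, 0.0106, -0.0001, 0.098, 1], [0.0128, 0.0202, -0.0002, 0.186, 1], [0.0212, 0.0288, -0.0002, 0.261, 1], [0.0308, 0.0366, -0.0001, 0.324, 1], [0.0413, 0.0435, 0.0001, 0.373, 1], [0.052, 0.0496, 0.0004, 0.411, 1], [0.0624, 0.055, 0.0007, 0.44, 1], [0.072, 0.0596, 0.001, 0.463, 1]]
[[0.0092, -0.0003, 0.0003, 0.018, 1], [0.0168, -0.0006, 0.0005, 0.031, 1], [0.0226, -0.0008, 0.0007, 0.041, 1], [0.0269, -0.001, 0.0008, 0.049, 1], [0.0297, -0.0011, 0.0009, 0.053, 1], [0.0312, -0.0012, 0.001, 0.056, 1], [0.0318, -0.0012, 0.001, 0.057, 1], [0.0319, -0.0012, 0.001, 0.057, 1]]
```

Emit:
drive_tool(moves=[[[-0.001,0,-0.002,0.009,1],[-0.003,0.001,-0.004,0.02,1],[-0.005,0.001,-0.008,0.037,1],[-0.008,0.002,-0.013,0.061,1],[-0.012,0.003,-0.02,0.092,1],[-0.017,0.005,-0.0275,0.131,1]]])

```text
time: 10.4
eef_pos: [0.4264, 0.3202, 0.1108]
orientation: [-3.141, -0.0, 0.309]
contact_force: [0.4, -0.1, -3.6]
finger_gap: 0.246
grasp_force: 59.3
```

Emit:
drive_tool(moves=[[[-0.006,0.003,-0.009,0.048,1],[-0.012,0.0065,-0.0175,0.105,1],[-0.018,0.011,-0.026,0.173,1],[-0.025,0.018,-0.033,0.254,1],[-0.032,0.026,-0.037,0.348,1],[-0.038,0.036,-0.04,0.45,1],[-0.043,0.047,-0.041,0.557,1],[-0.047,0.059,-0.0415,0.662,1]]])

```text
time: 11.4
eef_pos: [0.3997, 0.2494, 0.1524]
orientation: [-3.141, -0.0, -0.355]
contact_force: [-0.1, 0.6, -3.3]
finger_gap: 0.241
grasp_force: 59.3
```

Emit:
drive_tool(moves=[[[0.006,0.011,0,0.098,1],[0.013,0.02,0,0.186,1],[0.021,0.029,0,0.261,1],[0.031,0.037,0,0.324,1],[0.041,0.0435,0,0.373,1],[0.052,0.05,0,0.411,1],[0.062,0.055,0,0.44,1],[0.072,0.06,0.001,0.463,1]]])

```text
time: 12.4
eef_pos: [0.4475, 0.1683, 0.1508]
orientation: [-3.141, 0.0, -0.815]
contact_force: [0.2, -0.3, -3.7]
finger_gap: 0.241
grasp_force: 59.3
```

Emit:
drive_tool(moves=[[[0.009,0,0,0.018,1],[0.017,-0.001,0,0.031,1],[0.0225,-0.001,0.001,0.041,1],[0.027,-0.001,0.001,0.049,1],[0.03,-0.001,0.001,0.053,1],[0.032,-0.001,0.001,0.057,1],[0.032,-0.001,0.001,0.057,1]]])

```text
time: 13.28
eef_pos: [0.4697, 0.1461, 0.1497]
orientation: [3.142, 0.0, -0.87]
contact_force: [0.8, -0.7, -3.4]
finger_gap: 0.246
grasp_force: 59.3
```

```bash
python3 - <<'E'
from h import *
a=cake('top',.132,(.56,.04)); b=cake('side',.127,(.56,.04))
s=robot.sense();print([s[k] for k in('time','eef_pos','orientation','contact_force')])
save('p5',np.hstack([cv2.resize(a[140:240,320:420],(400,400),interpolation=3),cv2.resize(b[140:240,250:350],(400,400),interpolation=3)]))
E
```

```text
top [356 184  25  25 509] [0.5637 0.04  ]
side [302 178  22  12 189] [0.5681 0.0517]
[13.375, array([0.46962929, 0.14627276, 0.14970443]), array([ 3.14156983e+00,  1.31392998e-04, -8.69969598e-01]), array([ 0.41105853,  0.54133864, -2.72634942])]
```

View pics/p5.png

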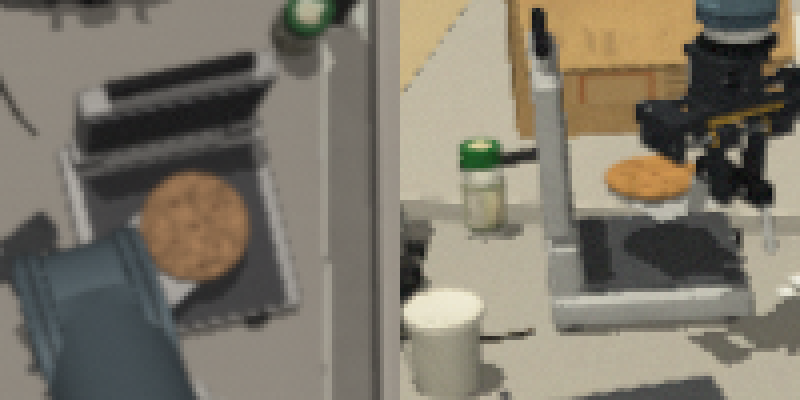

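The oatcake still sits squarely on the blade, at top px (369,196), over the plate. Next I'll lower it.

Emit:
drive_tool(moves=[[[0,0,0.003,0,1],[0,0,0.012,0,1],[0,0,0.025,0,1],[0,0,0.039,0,1],[0,0,0.051,0,1],[0,0,0.06,0,1],[0,0,0.064,0,1],[0,0,0.065,0,1]]])

```text
time: 14.38
eef_pos: [0.4698, 0.1461, 0.0846]
orientation: [3.142, -0.0, -0.87]
contact_force: [-0.4, 0.0, -2.8]
finger_gap: 0.244
grasp_force: 59.3
```

Emit:
drive_tool(moves=[[[0,0,0.001,0,1],[0,0,0.001,0,1]]])

```text
time: 14.62
eef_pos: [0.47, 0.1462, 0.084]
orientation: [-3.141, -0.0, -0.87]
contact_force: [0.8, -0.2, -2.4]
finger_gap: 0.241
grasp_force: 59.3
```

Emit:
drive_tool(moves=[[[0,0,0.001,0,1],[0,0,0.001,0,1]]])

```text
time: 14.88
eef_pos: [0.4699, 0.1463, 0.0828]
orientation: [-3.141, -0.0, -0.87]
contact_force: [-0.4, 1.3, -0.9]
finger_gap: 0.241
grasp_force: 59.3
```

Emit:
drive_tool(moves=[[[-0.0625,0,0,0,1],[-0.12,0,0,0,1],[-0.13,0,0,0,1],[-0.13,0,0,0,1]]])

```text
time: 15.38
eef_pos: [0.3852, 0.2469, 0.0828]
orientation: [-3.141, -0.0, -0.866]
contact_force: [-0.0, -0.5, -1.1]
finger_gap: 0.242
grasp_force: 59.3
```

```bash
python3 - <<'E'
from h import *
a=cake('top',.061,(.56,.04)); b=cake('side',.055,(.56,.04))
s=robot.sense();print([s[k] for k in('time','eef_pos','orientation','contact_force','joints')])
save('p6',np.hstack([cv2.resize(a[140:240,320:420],(400,400),interpolation=3),cv2.resize(b[140:240,250:350],(400,400),interpolation=3)]))
E
```

```text
top [349 192  25  25 480] [0.5417 0.0593]
side [306 195  24  13 236] [0.5451 0.06  ]
[15.475, array([0.38667703, 0.24492259, 0.08287207]), array([-3.14109602e+00, -6.29372397e-04, -8.70785567e-01]), array([-0.13136336, -0.01872389, -1.61261371]), array([-0.98636384,  0.50737927,  0.39747468,  2.15722076, -0.37263665,
        0.54101003, -2.75305321])]
```

View pics/p6.png

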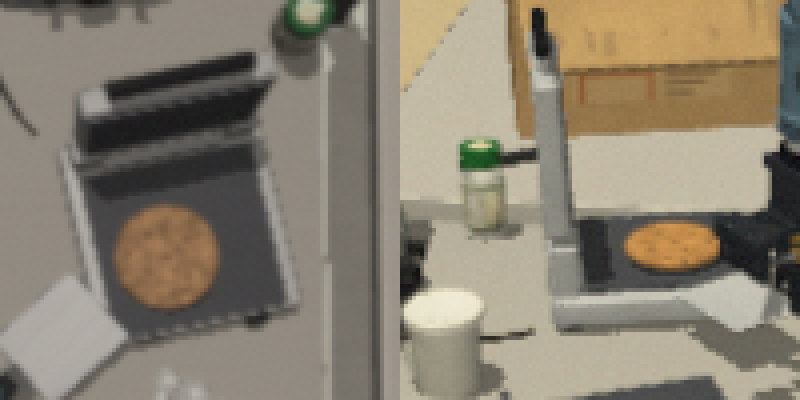

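The oatcake lies flat on the plate at top px (362,204), free of the lifter. It is about 24 mm short of the middle because the blade dragged it back as it came out. The offset lies along the blade's axis, so I'll push it forward gently with the blade's front edge.

Emit:
drive_tool(moves=[[[0.008,0,0,0,1],[0.02,0,0,0,1],[0.03,0,0,0,1],[0.037,0,0,0,1],[0.043,0,0,0,1],[0.049,0,0,0,1],[0.053,0,0,0,1],[0.056,0,0,0,1]]])

```text
time: 16.48
eef_pos: [0.4221, 0.2026, 0.0827]
orientation: [3.142, 0.0, -0.87]
contact_force: [-0.4, -0.6, -0.2]
finger_gap: 0.244
grasp_force: 59.3
```

```bash
python3 - <<'E'
from h import *
a=cake('top',.061,(.56,.04)); b=cake('side',.055,(.56,.04))
s=robot.sense();print([s[k] for k in('time','eef_pos','orientation','contact_force')])
E
```

```text
top [353 188  25  25 467] [0.557  0.0436]
side [303 194  23  12 204] [0.5646 0.0468]
[16.575, array([0.42227114, 0.20247804, 0.08271715]), array([-3.14146618e+00, -2.66219807e-04, -8.70419079e-01]), array([ 0.98714424,  0.32952488, -1.66870091])]
```

Emit:
drive_tool(moves=[[[-0.02,0,0,0,1],[-0.045,0,0,0,1],[-0.056,0,0,0,1],[-0.056,0,-0.02,0,1],[-0.056,0,-0.06,0,1],[-0.056,0,-0.085,0,1],[-0.056,0,-0.09,0,1]]])

```text
time: 17.45
eef_pos: [0.3863, 0.2463, 0.1737]
orientation: [-3.139, 0.0, -0.87]
contact_force: [-0.5, 1.1, -1.9]
finger_gap: 0.247
grasp_force: 59.3
```

```bash
python3 - <<'E'
from h import *
a=cake('top',.061,(.56,.04)); b=cake('side',.055,(.56,.04)); save('p7',b)
s=robot.sense();print([s[k] for k in('time','eef_pos','orientation','contact_force')])
from plan import *
plan([(.386,.246,.173,-.87),(.41,.13,.173,-.6),(.43,.0,.173,-.2),(.42,-.12,.173,0),(.385,-.23,.173,0)],24)
E
```

```text
top [353 188  25  25 476] [0.5565 0.0439]
side [303 194  24  12 229] [0.5603 0.0452]
[17.55, array([0.38563932, 0.24578672, 0.17250607]), array([-3.14145540e+00,  7.48247410e-05, -8.69438722e-01]), array([ 0.43747531, -0.56279838, -1.88394056])]
max acc 0.39318829332655353 acc z 0.0 turn/row 0.12734470667125092 rmin 0.4272534563783324
cake [[0.479, 0.136], [0.486, 0.123], [0.52, 0.062], [0.571, -0.029], [0.56, -0.137], [0.535, -0.214], [0.529, -0.23]]
[[0.0003, 0.0001, 0.0, -0.001, 1], [0.002, 0.0011, 0.0, -0.005, 1], [0.0065, 0.0035, 0.0, -0.014, 1], [0.0143, 0.0077, 0.0, -0.032, 1], [0.026, 0.014, 0.0, -0.059, 1], [0.0419, 0.0226, 0.0, -0.096, 1], [0.062, 0.0335, 0.0, -0.147, 1], [0.0865, 0.0468, 0.0, -0.215, 1]]
[[0.0249, 0.0217, 0.0, -0.092, 1], [0.053, 0.0467, 0.0, -0.209, 1], [0.0823, 0.0745, 0.0, -0.336, 1], [0.1102, 0.1041, 0.0, -0.455, 1], [0.1343, 0.1347, 0.0, -0.546, 1], [0.1543, 0.1652, 0.0, -0.609, 1], [0.1703, 0.1948, 0.0, -0.646, 1], [0.1828, 0.2225, 0.0, -0.664, 1]]
[[-0.0077, 0.0255, 0.0, -0.005, 1], [-0.0149, 0.0468, 0.0, -0.004, 1], [-0.021, 0.0638, 0.0, 0.0, 1], [-0.0256, 0.0763, 0.0, 0.004, 1], [-0.0288, 0.0847, 0.0, 0.007, 1], [-0.0305, 0.0894, 0.0, 0.008, 1], [-0.0313, 0.0913, 0.0, 0.009, 1], [-0.0314, 0.0916, 0.0, 0.009, 1]]
```

Emit:
drive_tool(moves=[[[0.0065,0.0035,0,-0.014,1],[0.014,0.008,0,-0.032,1],[0.026,0.014,0,-0.059,1],[0.042,0.0225,0,-0.096,1],[0.062,0.0335,0,-0.147,1],[0.0865,0.047,0,-0.215,1]]])

```text
time: 18.3
eef_pos: [0.4056, 0.1476, 0.1723]
orientation: [3.141, 0.0, -0.653]
contact_force: [0.3, -0.4, -2.1]
finger_gap: 0.244
grasp_force: 59.3
```

Emit:
drive_tool(moves=[[[0.025,0.022,0,-0.092,1],[0.053,0.047,0,-0.209,1],[0.082,0.0745,0,-0.336,1],[0.11,0.104,0,-0.455,1],[0.134,0.135,0,-0.546,1],[0.154,0.165,0,-0.609,1],[0.17,0.195,0,-0.646,1],[0.183,0.2225,0,-0.664,1]]])

```text
time: 19.3
eef_pos: [0.4141, -0.1409, 0.1723]
orientation: [3.141, 0.001, 0.009]
contact_force: [1.6, -0.1, -1.7]
finger_gap: 0.239
grasp_force: 59.3
```

Emit:
drive_tool(moves=[[[-0.008,0.0255,0,-0.005,1],[-0.015,0.047,0,-0.004,1],[-0.021,0.064,0,0,1],[-0.0255,0.076,0,0.004,1],[-0.029,0.085,0,0.007,1],[-0.031,0.0915,0,0.009,1],[-0.031,0.0915,0,0.009,1]]])

```text
time: 20.18
eef_pos: [0.3851, -0.2308, 0.1727]
orientation: [3.142, 0.0, -0.001]
contact_force: [-0.7, -0.8, -1.7]
finger_gap: 0.241
grasp_force: 59.3
```

Emit:
drive_tool(moves=[[[0,0,0.04,0,1],[0,0,0.085,0,1],[0,0,0.115,0,1],[0,0,0.127,0,1],[0,0,0.131,0,1],[0,0,0.1335,0,1],[0,0,0.1345,0,1],[0,0,0.1345,0,1]]])

```text
time: 21.18
eef_pos: [0.3855, -0.2307, 0.0387]
orientation: [3.141, -0.001, -0.0]
contact_force: [0.0, -0.7, -2.0]
finger_gap: 0.246
grasp_force: 59.3
```

Emit:
drive_tool(moves=[[[0,0,0.0007,0,1],[0,0,0.0014,0,1],[0,0,0.0014,0,1]]])

```text
time: 21.55
eef_pos: [0.3852, -0.2307, 0.0372]
orientation: [-3.141, -0.0, -0.0]
contact_force: [-1.6, 0.4, 5.9]
finger_gap: 0.239
grasp_force: 59.3
```

Emit:
drive_tool(moves=[[[0,0,-0.0003,0,0.7],[0,0,-0.0003,0,0.4],[0,0,-0.0003,0,0.3],[0,0,-0.0003,0,0.3]]], grip_force=20)

```text
time: 22.05
eef_pos: [0.3851, -0.2306, 0.0371]
orientation: [3.142, 0.0, -0.0]
contact_force: [1.3, -0.4, 0.4]
finger_gap: 0.619
grasp_force: 0.0
```

Emit:
drive_tool(moves=[[[0,0,-0.01,0,0.3],[0,0,-0.04,0,0.3],[0,0,-0.09,0,0.3],[0,0,-0.15,0,0.3],[0,0,-0.21,0,0.5],[0,0,-0.26,0,0.8],[0,0,-0.29,0,1],[0,0,-0.3,0,1]]])

```text
time: 23.05
eef_pos: [0.3855, -0.2309, 0.3388]
orientation: [-3.141, -0.003, -0.0]
contact_force: [-0.2, 0.1, -0.5]
finger_gap: 0.27
grasp_force: 0.0
```

```bash
python3 - <<'E'
from h import *
a=snapshot('wrist'); b=cake('side',.055,(.56,.04))
print([(np.round(d['at']).tolist(),round(d['conf'],2)) for d in spotter.search_frame('side','press_handle')])
s=robot.sense();print([s[k] for k in('time','eef_pos','orientation','contact_force','joints')])
save('p8',np.hstack([cv2.resize(a,(480,300)),cv2.resize(b[120:220,250:350],(300,300),interpolation=3)]))
E
```

```text
side [303 194  24  12 233] [0.5599 0.0449]
[([287.0, 174.0], 0.76), ([336.0, 184.0], 0.43)]
[23.2, array([ 0.38470971, -0.23032038,  0.33646285]), array([-3.14105988e+00,  7.01371771e-04, -6.88276069e-05]), array([0.31093262, 0.06428386, 0.60691474]), array([-0.2872831 ,  0.07425739,  0.78042364,  1.95374166, -0.05772307,
        1.13654208, -1.05475071])]
```

View pics/p8.png

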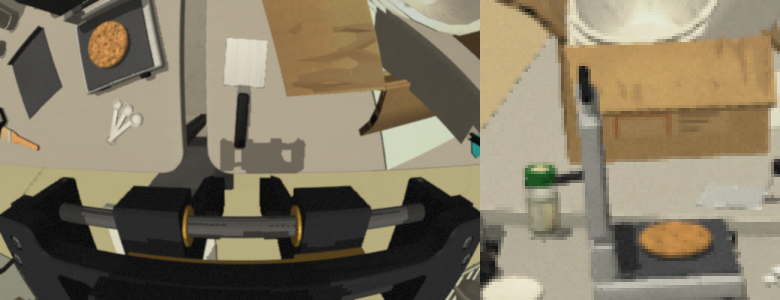

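The lifter stands on the right table, free of the gripper, and the oatcake is in the middle of the plate. Next I'll estimate the angle of the lid and the free space behind it.

```bash
python3 - <<'E'
from h import *
np.set_printoptions(precision=3,suppress=True)
e=np.array([np.cos(.195),np.sin(.195),0]); z=np.array([0,0,1.]); H=np.array([.559,.042,.08])+.1*e
print('H',H)
for th in (1.4,1.5,1.6,1.65):
    P=H+.204*(-np.cos(th)*e+np.sin(th)*z)+.005*(np.sin(th)*e+np.cos(th)*z); print(th,P,proj('side',P),proj('top',P))
for c in('top','side'):
    snapshot(c)
    for d in spotter.masks_of(c,'press_handle')[:2]:
        ys,xs=np.nonzero(d['pixels']); print(c,d['conf'],d['at'],xs.min(),xs.max(),ys.min(),ys.max(),len(xs))
# obstacles behind: dark object lower edge in top0
for px in ((340,141),(360,141),(345,136)):
    print([onz('top',px,h)[:2] for h in (0.,.1,.2)])
for P in ((.78,.0,0),(.78,.1,0),(.85,.06,0),(.85,.06,.25)): print(P,proj('side',P),proj('top',P))
E
```

```text
H [0.657 0.061 0.08 ]
1.4 [0.628 0.056 0.282] [296.212 147.254] [368.133 171.323]
1.5 [0.648 0.06  0.284] [290.999 146.947] [366.969 165.15 ]
1.6 [0.668 0.063 0.284] [285.771 147.139] [365.738 159.075]
1.65 [0.678 0.065 0.283] [283.17  147.422] [365.103 156.104]
top 0.95 [363.5, 165.5] 339 389 153 178 853
side 0.58 [288.2, 171.7] 283 292 144 198 374
side 0.25 [347.3, 179.6] 324 370 172 189 283
[array([0.8  , 0.139]), array([0.775, 0.142]), array([0.749, 0.145])]
[array([0.801, 0.059]), array([0.775, 0.067]), array([0.749, 0.075])]
[array([0.821, 0.119]), array([0.794, 0.123]), array([0.767, 0.128])]
(0.78, 0.0, 0) [265.797 204.384] [374.687 146.13 ]
(0.78, 0.1, 0) [260.32  214.808] [349.727 146.01 ]
(0.85, 0.06, 0) [246.382 209.779] [359.7   128.981]
(0.85, 0.06, 0.25) [241.364 153.631] [365.715 108.047]
```

Emit:
drive_tool(moves=[[[0.02,-0.019,-0.006,0,1],[0.065,-0.061,-0.012,-0.03,1],[0.11,-0.103,-0.014,-0.07,1],[0.155,-0.145,-0.014,-0.11,1],[0.2,-0.187,-0.014,-0.15,1],[0.245,-0.23,-0.014,-0.18,1],[0.285,-0.267,-0.014,-0.195,1],[0.31,-0.291,-0.014,-0.195,1]]])

```text
time: 24.4
eef_pos: [0.6962, 0.063, 0.3487]
orientation: [-3.141, 0.003, 0.197]
contact_force: [1.1, -0.6, 0.8]
finger_gap: 0.005
grasp_force: 0.0
```

Emit:
drive_tool(moves=[[[0.01,-0.008,0,0,1],[0.013,-0.008,0.02,0,1],[0.013,-0.008,0.055,0,1],[0.013,-0.008,0.085,0,1],[0.013,-0.008,0.1,0,1],[0.013,-0.008,0.1,0,1]]])

```text
time: 25.15
eef_pos: [0.7053, 0.0697, 0.25]
orientation: [3.142, 0.002, 0.194]
contact_force: [-0.2, -0.0, 0.3]
finger_gap: 0.009
grasp_force: 0.0
```

```bash
cat > arc.py <<'E'
import numpy as np,sys
H=np.array([.657,.061,.08]); yaw=.195; e=np.array([np.cos(yaw),np.sin(yaw)])
def rows(E0,Z0,th0,th1,n,rho=.165):
    th=np.linspace(th0,th1,n+1)[1:]
    E=-rho*np.cos(th)+.018*np.sin(th)+.009; Z=.08+rho*np.sin(th)+.018*np.cos(th)
    o=(E0,Z0)
    for i in range(0,n,8):
        print([[round(a-o[0],4),0,round(o[1]-b,4),0,1] for a,b in zip(E[i:i+8],Z[i:i+8])],'th %.2f'%th[min(i+7,n-1)])
        o=(E[min(i+7,n-1)],Z[min(i+7,n-1)])
from plant import robot
s=robot.sense(); p=s['eef_pos']; d=(p[:2]-H[:2]); print('t',s['time'],'E',d@e,'lat',d@[-e[1],e[0]],'z',p[2],s['orientation'],s['contact_force'])
if len(sys.argv)>3: rows(d@e,p[2],*map(float,sys.argv[1:3]),int(sys.argv[3]))
E
python3 arc.py 1.6 0.04 64
```

```text
t 25.15 E 0.04908907657396779 lat -0.0008237877411995523 z 0.2500304063596763 [3.14150068e+00 2.31088175e-03 1.93561746e-01] [-0.16724865 -0.03804986  0.32782372]
[[np.float64(-0.0213), 0, np.float64(0.0051), 0, 1], [np.float64(-0.0253), 0, np.float64(0.0047), 0, 1], [np.float64(-0.0294), 0, np.float64(0.0044), 0, 1], [np.float64(-0.0334), 0, np.float64(0.0042), 0, 1], [np.float64(-0.0374), 0, np.float64(0.0041), 0, 1], [np.float64(-0.0415), 0, np.float64(0.0041), 0, 1], [np.float64(-0.0455), 0, np.float64(0.0041), 0, 1], [np.float64(-0.0496), 0, np.float64(0.0043), 0, 1]] th 1.41
[[np.float64(-0.004), 0, np.float64(0.0003), 0, 1], [np.float64(-0.0081), 0, np.float64(0.0007), 0, 1], [np.float64(-0.0121), 0, np.float64(0.0011), 0, 1], [np.float64(-0.0161), 0, np.float64(0.0017), 0, 1], [np.float64(-0.0201), 0, np.float64(0.0024), 0, 1], [np.float64(-0.024), 0, np.float64(0.0032), 0, 1], [np.float64(-0.028), 0, np.float64(0.004), 0, 1], [np.float64(-0.0319), 0, np.float64(0.005), 0, 1]] th 1.21
[[np.float64(-0.0039), 0, np.float64(0.0011), 0, 1], [np.float64(-0.0078), 0, np.float64(0.0
[... 1748 characters left out ...]
, 0, 1], [np.float64(-0.0076), 0, np.float64(0.0143), 0, 1], [np.float64(-0.0093), 0, np.float64(0.018), 0, 1], [np.float64(-0.0109), 0, np.float64(0.0217), 0, 1], [np.float64(-0.0124), 0, np.float64(0.0254), 0, 1], [np.float64(-0.0138), 0, np.float64(0.0292), 0, 1]] th 0.24
[[np.float64(-0.0013), 0, np.float64(0.0038), 0, 1], [np.float64(-0.0025), 0, np.float64(0.0077), 0, 1], [np.float64(-0.0037), 0, np.float64(0.0116), 0, 1], [np.float64(-0.0047), 0, np.float64(0.0155), 0, 1], [np.float64(-0.0056), 0, np.float64(0.0194), 0, 1], [np.float64(-0.0065), 0, np.float64(0.0234), 0, 1], [np.float64(-0.0072), 0, np.float64(0.0273), 0, 1], [np.float64(-0.0079), 0, np.float64(0.0313), 0, 1]] th 0.04
```

Emit:
drive_tool(moves=[[[-0.008,0,0.003,0,1],[-0.015,0,0.005,0,1],[-0.021,0,0.005,0,1],[-0.026,0,0.0045,0,1],[-0.032,0,0.004,0,1],[-0.038,0,0.004,0,1],[-0.044,0,0.004,0,1],[-0.0495,0,0.004,0,1]]])

```text
time: 26.15
eef_pos: [0.6601, 0.0604, 0.249]
orientation: [3.14, -0.007, 0.195]
contact_force: [8.2, -1.5, -0.9]
finger_gap: 0.002
grasp_force: 3.2
```

Emit:
drive_tool(moves=[[[-0.004,0,0,0,1],[-0.008,0,0.001,0,1],[-0.012,0,0.001,0,1],[-0.016,0,0.0015,0,1],[-0.02,0,0.0025,0,1],[-0.024,0,0.003,0,1],[-0.028,0,0.004,0,1],[-0.032,0,0.005,0,1]]])

```text
time: 27.15
eef_pos: [0.6289, 0.0535, 0.2443]
orientation: [3.139, -0.007, 0.194]
contact_force: [6.0, -1.8, 1.9]
finger_gap: 0.004
grasp_force: 2.9
```

Emit:
drive_tool(moves=[[[-0.004,0,0.001,0,1],[-0.008,0,0.002,0,1],[-0.0115,0,0.0035,0,1],[-0.0155,0,0.005,0,1],[-0.019,0,0.006,0,1],[-0.023,0,0.008,0,1],[-0.0265,0,0.0095,0,1],[-0.0305,0,0.011,0,1]]])

```text
time: 28.15
eef_pos: [0.5984, 0.0478, 0.2329]
orientation: [3.14, -0.006, 0.194]
contact_force: [5.0, -1.8, 3.2]
finger_gap: 0.005
grasp_force: 2.5
```

Emit:
drive_tool(moves=[[[-0.0035,0,0.002,0,1],[-0.007,0,0.0035,0,1],[-0.0105,0,0.0055,0,1],[-0.014,0,0.0075,0,1],[-0.0175,0,0.01,0,1],[-0.021,0,0.012,0,1],[-0.0245,0,0.0145,0,1],[-0.0275,0,0.0165,0,1]]])

```text
time: 29.15
eef_pos: [0.5692, 0.0437, 0.2143]
orientation: [-3.142, 0.0, 0.195]
contact_force: [3.0, -2.1, 3.4]
finger_gap: 0.006
grasp_force: 2.1
```

Emit:
drive_tool(moves=[[[-0.003,0,0.0025,0,1],[-0.0065,0,0.005,0,1],[-0.0095,0,0.0075,0,1],[-0.0125,0,0.0105,0,1],[-0.0155,0,0.013,0,1],[-0.0185,0,0.016,0,1],[-0.021,0,0.019,0,1],[-0.024,0,0.022,0,1]]])

```text
time: 30.15
eef_pos: [0.5456, 0.039, 0.1924]
orientation: [-3.142, 0.0, 0.195]
contact_force: [1.7, -2.7, 3.2]
finger_gap: 0.004
grasp_force: 1.9
```

```bash
python3 - <<'E'
from h import *
b=cake('side',.055,(.56,.04)); save('s9',b)
for d in spotter.masks_of('side','press_handle')[:2]:
    ys,xs=np.nonzero(d['pixels']); print(d['conf'],d['at'],xs.min(),xs.max(),ys.min(),ys.max())
s=robot.sense();print([s[k] for k in('time','eef_pos','contact_force')])
E
python3 arc.py
```

```text
side [303 194  24  12 232] [0.56   0.0445]
0.74 [308.5, 194.7] 287 337 159 222
0.61 [309.3, 181.3] 288 333 159 201
[30.25, array([0.54513187, 0.03920531, 0.19204217]), array([ 1.68090605, -1.49916473,  0.8193414 ])]
t 30.25 E -0.11397104788732933 lat 0.0002946660932166698 z 0.19204216917514724 [-3.14110038e+00  1.40434812e-03  1.94784403e-01] [ 1.68090605 -1.49916473  0.8193414 ]
```

Emit:
drive_tool(moves=[[[-0.0025,0,0.003,0,1],[-0.0055,0,0.006,0,1],[-0.008,0,0.0095,0,1],[-0.01,0,0.0125,0,1],[-0.0125,0,0.016,0,1],[-0.015,0,0.019,0,1],[-0.017,0,0.0225,0,1],[-0.019,0,0.026,0,1]]])

```text
time: 31.25
eef_pos: [0.527, 0.0353, 0.1663]
orientation: [-3.142, 0.0, 0.195]
contact_force: [0.5, -1.7, 4.0]
finger_gap: 0.004
grasp_force: 1.8
```

Emit:
drive_tool(moves=[[[-0.002,0,0.0035,0,1],[-0.004,0,0.007,0,1],[-0.006,0,0.0105,0,1],[-0.0075,0,0.014,0,1],[-0.0095,0,0.018,0,1],[-0.011,0,0.0215,0,1],[-0.0125,0,0.0255,0,1],[-0.014,0,0.029,0,1]]])

```text
time: 32.25
eef_pos: [0.5135, 0.0326, 0.1373]
orientation: [3.141, -0.0, 0.195]
contact_force: [1.0, -1.8, 3.5]
finger_gap: 0.004
grasp_force: 1.5
```

Emit:
drive_tool(moves=[[[-0.001,0,0.003,0,1],[-0.002,0,0.006,0,1],[-0.003,0,0.009,0,1],[-0.004,0,0.012,0,1],[-0.005,0,0.015,0,1],[-0.0055,0,0.018,0,1],[-0.006,0,0.021,0,1],[-0.007,0,0.024,0,1]]])

```text
time: 33.25
eef_pos: [0.5068, 0.0314, 0.1134]
orientation: [3.142, -0.0, 0.195]
contact_force: [1.9, -1.5, 2.3]
finger_gap: 0.003
grasp_force: 1.4
```

```bash
python3 arc.py
```

```text
t 33.25 E -0.1530736071795567 lat 1.9632317979102956e-05 z 0.11339731351563764 [ 3.14157313e+00 -2.74783618e-04  1.94834083e-01] [ 1.85801801 -1.46664233  2.34619698]
```

Emit:
drive_tool(moves=[[[-0.0005,0,0.002,0,1],[-0.001,0,0.004,0,1],[-0.001,0,0.006,0,1],[-0.0015,0,0.008,0,1],[-0.0015,0,0.0095,0,1],[-0.002,0,0.011,0,1],[-0.002,0,0.0125,0,1],[-0.002,0,0.0135,0,1]]])

```text
time: 34.25
eef_pos: [0.5046, 0.031, 0.1]
orientation: [-3.141, 0.0, 0.195]
contact_force: [0.5, 0.3, 2.1]
finger_gap: 0.005
grasp_force: 1.3
```

Emit:
drive_tool(moves=[[[0,0,0.0007,0,1],[0,0,0.0014,0,1],[0,0,0.002,0,1],[0,0,0.002,0,1]]])

```text
time: 34.75
eef_pos: [0.5044, 0.0309, 0.0984]
orientation: [-3.141, 0.001, 0.195]
contact_force: [-1.8, -1.4, 9.7]
finger_gap: 0.003
grasp_force: 4.4
```

Emit:
drive_tool(moves=[[[0,0,0.0007,0,1],[0,0,0.0012,0,1],[0,0,0.0012,0,1],[0,0,0.0012,0,1]]])

```text
time: 35.25
eef_pos: [0.5045, 0.0309, 0.0983]
orientation: [-3.14, 0.0, 0.194]
contact_force: [-6.0, -1.0, 24.4]
finger_gap: 0.004
grasp_force: 12.1
```

Pressed with 24 N it goes no lower, so the top is fully shut. I'll retract, check and hand in.

Emit:
drive_tool(moves=[[[0,0,-0.003,0,1],[0,0,-0.015,0,1],[0,0,-0.05,0,1],[0,0,-0.1,0,1],[-0.02,0,-0.15,0,1],[-0.03,0,-0.18,0,1],[-0.03,0,-0.18,0,1]]])

```text
time: 36.12
eef_pos: [0.476, 0.0252, 0.279]
orientation: [-3.14, -0.004, 0.195]
contact_force: [-0.8, -0.1, -0.4]
finger_gap: 0.005
grasp_force: 0.0
```

```bash
python3 - <<'E'
from h import *
b=cake('side',.055,(.56,.04)); save('s10',b); a=snapshot('top'); save('t10',a)
for c,t in (('side','press_handle'),('side','cake_lifter'),('top','cake_lifter'),('top','press_handle')):
    for d in spotter.masks_of(c,t)[:2]:
        ys,xs=np.nonzero(d['pixels']); print(c,t,round(d['conf'],2),d['at'],xs.min(),xs.max(),ys.min(),ys.max())
e=np.array([.981,.194,0]);P=np.array([.657,.061,.085])-.204*e; print('expected shut handle',proj('side',P),proj('top',P))
s=robot.sense();print([s[k] for k in('time','eef_pos','contact_force')])
E
```

```text
side press_handle 0.74 [316.0, 192.4] 290 342 182 205
side cake_lifter 0.53 [355.7, 177.9] 332 371 173 189
top cake_lifter 0.96 [437.0, 223.1] 425 448 203 260
top press_handle 0.73 [363.6, 193.4] 342 388 170 224
expected shut handle [340.03821023 191.44412698] [371.98413372 226.07245943]
[36.425, array([0.47484983, 0.02504561, 0.27578477]), array([-0.07901396, -0.26370836,  0.17620228])]
```

```bash
python3 -c "
from plant import robot
print(robot.close_job())"
```

```text
the job is handed in; nothing more can be done
None
```

The job is handed in at about 36 s: the oatcake rests within about 3 mm of the plate's middle by camera, after a small nudge with the blade to centre it. The lifter stands on the right-hand table about 30 mm from where it was, and the press top was pushed shut slowly, to a 24 N stop.

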